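# Hold the dust-box shutter at half draught

## Task

The lamp on its swing arm is standing over the shutter of the bench dust-extraction box: first swing it sideways until the lamp head is completely off the box, and leave it there. Then slide the sprung shutter by its upright tab to half open, so that half of the suction opening is uncovered, and keep holding it there: you finish still holding the shutter at half against its spring, not letting go. Leave the dry cup on the box and the bowl and jar beside it where they stand.

Things in the scene. Friction and masses are not known exactly. Their poses are not given: they have to be found in the camera images.
- intake: White sheet-metal dust-extraction box fixed to the bench, 260 mm (its x) by 300 mm (its y) by 90 mm high; origin at the centre of its underside, z up, yaw within 0.35 rad of the world's. Shutter guide rails (tops 100 mm above the bench) run along its y at x = -82 and +22 mm; two spring barrels (tops 102 mm) at x = -66 and +6 mm, y = -80 to -146 mm. Lamp post at (90, 120) mm.
- shutter (a joint): Travel in m of the steel shutter plate: 0 = shut (its start, where the spring returns it), 0.060 = fully open. It slides straight along the box's -y. The spring pushes it shut with about 4 N when shut, 10 N at half (0.030), 16 N fully open; no latch. Three dark lines on the near rail, 30 mm apart, mark shut, half and full for its small pointer.
- tab_foot (a point): Black upright tab fixed on the shutter, moving with it: 34 mm along the box's x, 14 mm along the box's y (the slide direction, pinch it this way), 40 mm tall; this point is the centre of its foot, 94.5 mm above the bench; axes as the box. With the shutter shut its foot is at (-30, 0) mm in box axes.
- tab_top (a point): Centre of the tab's top face, 134.5 mm above the bench.
- lamp_arm (a joint): Angle in rad of the lamp arm about its post. At 0 the head is over the shut shutter's tab; it starts at -0.2 to 0.25 and grows clockwise seen from above, off the box past its +y edge. In box axes the head lies at -135 degrees minus this angle from the post. From 1.25 the head is wholly off the box; stops at -0.35 and 1.9. Slightly stiff (0.7 N at the head), stays where it is left.
- lamp_pin (a point): Top centre of the dark steel grip pin standing on the lamp head: 14 mm in diameter, 45 mm tall, top 257 mm above the bench. It moves on a level circle of radius 170 mm about the post. The white lamp head under it is a disc 90 mm in diameter, 190 to 212 mm above the bench; the arm bar lies below the pin's foot.
- lamp_pivot (a point): Point on the axis of the lamp post at the height of the pin's top; the post itself ends at 216 mm above the bench.
- opening (a point): Centre of the suction opening in the box top, 90 mm above the bench: a rectangle 70 mm (box x) by 60 mm (box y), dark inside with a grille, wholly covered by the shut shutter.
- cup: Bystander: dry unfired cup, 56 mm in diameter, 60 mm tall, standing on the box top near its far right corner; origin at the centre of its underside.
- bowl: Bystander: bowl, 120 mm in diameter, 55 mm tall, on the bench to the left; origin under its centre.
- jar: Bystander: closed jar, 70 mm in diameter, 100 mm tall, on the bench to the right; origin under its centre.

How it is judged:
On the way, in this order (a step that is already met when the one before it is completed fails the run):
1. the lamp arm is swung until the lamp head is off the box (value of joint lamp_arm above 1.15 rad), for 0.2 s.
2. the shutter is held half open by the fingers, the lamp still clear (value of joint shutter between 0.024 and 0.036 m and value of joint lamp_arm above 1.15 rad and contact force between the fingers and shutter above 3 N), for 1 s.
At the end, for the whole second after the job is handed in: The lamp arm stands at more than 1.15 rad (head off the box), the shutter is still at 24 to 36 mm of its 60 mm travel, held by the fingers on its tab with more than 3 N; cup, bowl and jar are upright and within 30 mm of where they began (all of step 2 and velocity of joint shutter between -0.01 and 0.01 m/s and distance of each of cup, bowl, jar from where it was at the start of the episode below 0.03 m and angle between each of cup, bowl, jar's own z axis and vertical below 0.3 rad); the arm keeps its last pose, push and grip.
It fails at once if the dry cup on the box is knocked over or shifted by 30 mm or more (distance of cup from where it was at the start of the episode above 0.03 m or angle between cup's own z axis and vertical above 0.3 rad).
It fails at once if the bowl is knocked over or shifted by 30 mm or more (distance of bowl from where it was at the start of the episode above 0.03 m or angle between bowl's own z axis and vertical above 0.3 rad).
It fails at once if the jar is knocked over or shifted by 30 mm or more (distance of jar from where it was at the start of the episode above 0.03 m or angle between jar's own z axis and vertical above 0.3 rad).
It also fails if it takes over 54 s, if anything falls off the work surface, if the arm or the gripper's body presses on something with over 40 N, if the wrist force passes 120 N, or if a joint passes its speed limit or range.

## Robot

A 7-joint arm with a two-finger parallel gripper is mounted at the origin on the work surface. World frame = base frame: x ahead of the robot, y to its left, z up, the work surface at z = 0. Lengths are in m, angles in rad, forces in N, time in s.
With the tool pointing down it reaches from about 0.35 to 0.9 m from the base axis. Payload 8.1 kg.
Tool frame: the origin (TCP) lies at the very end of the fingers, on their centre line; the grasp point (between the pads) lies 19 mm behind it; z points along the fingers, x is the direction in which the jaws open and shut, and the axes are right-handed (so a half turn about z gives the same grasp; the last joint's range is limited). The gripper opens to 85 mm and grips with 20 to 120 N. Pads are 22 mm wide; open, the fingers measure 114 mm over their backs; the gripper's body (76 mm by 85 mm) begins 54 mm behind the grasp point. The pads swing forward as they close: fully open they stand 13 mm farther back than shut.
Start: joints at [-1.296, 0.434, 0.025, 1.573, -0.012, 1.134, -0.075], TCP at [0.231, 0.581, 0.231] pointing down, gripper open.
Joint ranges: [-2.62, 2.62], [-0.44, 2.09], [-1.27, 1.32], [0.08, 2.57], [-1.32, 4.46], [0.12, 2], [-2.74, 2.74]. Speed limits (rad/s): [2.22, 2.22, 3.01, 3.01, 3.14, 3.14, 3.14].

## Interface

Orientations are given as a unit quaternion [x, y, z, w].
In Python, from plant import bot gives the robot as it stands.
- The arm moves only by the tool servo_tool, never from a script. Its arguments are lists of equal length, an entry for each row: "dp": the shift along the tool's x, y, z in mm, a list of three; "dr": the turn, a rotation vector about the tool's x, y, z in degrees, a list of three; "claw": the closure, from 0 (fully open) to 1 (shut). A call has 1 to 12 rows; each row shifts and turns the pose as measured when the row begins, along the tool's axes as they then stand; what a row does not reach is not made up. A row lasts 1/12 s, in which the tool goes at most 41.7 mm and 7.16 degrees, less where a joint would pass 70% of its speed; a pose out of reach is approached as far as the arm can. A call with a gripper value outside its range is refused whole. The fingers move at their own pace and stop on an object; "squeeze" is the grip in N (left out, the last holds). Time passes only in rows, so rows that do not move let the fingers close. It gives the time, the measured TCP pose, the force and the opening at its end, in the units of the state.
- bot.get_state(): the state, without advancing time (a new reading comes with each control period).
- bot.capture(name): name is "scene" or "top" or "wrist"; returns a dict with "img" (384x512x3 uint8, red, green, blue), "vfov" (degrees; the focal length in pixels is half the picture's height over the tangent of half this angle, whatever the lens; pixels are square), "cx", "cy" (the principal point, pixels), "camera_from_world" (4x4, takes a point from world to camera coordinates); the wrist camera has in their place "T_tool_cam" (4x4, takes a point from camera to tool coordinates, whose origin is the TCP and whose axes are the tool frame's). Camera axes: x right, y up, looking along -z (the intrinsics and any distortion apply to the point x, -y, -z); pixel columns grow to the right and rows downward; lengths in m; the calibration is good to about 2 mm. A picture is of the moment at which its call begins: read the wrist's pose just before it. There is no depth.
- bot.close_job(): hands the job in, once; it reports no verdict.
Trained networks look in a picture, given as the dict that the camera call returned (one of the last four; its "shot" number tells which), for a name from the list of things; names that differ only in an ending like _2 or _b are one class to them, and where a whole thing is asked for, a point or a joint stands for the part that bears it (a point fixed in the world has none). Each returns a list of dicts, best first, with "score" (0 to 1); they miss things now and then, are a little off and sometimes report something else, mostly with a low value. They report only what shows in the picture. A call takes as long as a camera call.
- bot.recognise(name, picture): "point" ([x, y, z] in m, in the coordinates of the camera as it stood for that picture, good to about 4 mm: the middle of the surface that is visible of it).
- bot.outline_of(name, picture): "region" (384x512 bool, what is visible of it).
- bot.mark_of(name, picture): "point" ([x, y, z] in m, in the coordinates of the camera as it stood for that picture, good to about 4 mm: a listed point, or the origin of a listed thing).
The state is a dict: "clock": time; "q": joint angles; "qvel": joint speeds; "joint_torque": joint torques, N m; "ee_pos": TCP position; "ee_rot": TCP orientation; "wrist_force": force on the tool from outside, world axes, zero at the start; "ft_torque": the same for the moment, N m; "gripper_width": finger opening in m.
Only numpy, scipy, OpenCV 4.12 (cv2) and the standard library are available. Lean on these libraries where they do the work, as an engineer would, in place of code of your own. Each camera call takes 0.05 s, during which the arm holds its last target. There are 200 camera calls.

## Working session

There is one attempt and no reset: what is moved stays moved. The work goes in short steps, Python scripts to look and compute and a tool call to move; the robot and the scene stay as the last step left them, time stands still between calls to the robot, and variables do not carry over. Pictures are saved under pics/ and viewed, about 8 in all and at most 12, crops included, and the job is handed in when it is done.

Besides the shell and the picture viewer there is one more tool, called after "Emit:" in YAML: its name, and indented under it one key for each argument. servo_tool: Moves the arm, as the interface text tells. Its arguments: {"type":"object","properties":{"dp":{"type":"array"},"dr":{"type":"array"},"claw":{"type":"array"},"squeeze":{"type":"number"}},"required":["dp","dr","claw"]}

```bash
mkdir -p pics; cat > h.py <<'E'
import numpy as np, cv2
from plant import bot
from scipy.spatial.transform import Rotation as R
def world(pic,p,st=None):
    p=np.r_[p,1]
    if 'camera_from_world' in pic: return (np.linalg.inv(pic['camera_from_world'])@p)[:3]
    T=np.eye(4);T[:3,:3]=R.from_quat(st['ee_rot']).as_matrix();T[:3,3]=st['ee_pos']
    return (T@pic['T_tool_cam']@p)[:3]
E
python3 - <<'E'
from h import *
np.set_printoptions(precision=4,suppress=True)
s=bot.get_state();print(s['clock'],s['ee_pos'],s['ee_rot'],s['gripper_width'])
ims=[]
for c in ('scene','top'):
    p=bot.capture(c); ims.append(p['img'])
    for n in ('intake','tab_foot','tab_top','lamp_pin','lamp_pivot','opening','cup','bowl','jar'):
        for r in bot.mark_of(n,p)[:1]: print(c,n,round(r['score'],2),world(p,r['point']))
    cv2.imwrite(f'pics/{c}0.png',p['img'][:,:,::-1])
E
```

```text
0.0 [0.2304 0.5804 0.2305] [ 0.8273  0.5617 -0.0006  0.0005] 0.08548663347847407
scene intake 0.96 [ 0.586  -0.0854 -0.0029]
scene tab_top 0.56 [ 0.5552 -0.0803  0.1344]
scene lamp_pin 0.75 [ 0.5463 -0.052   0.2609]
scene lamp_pivot 0.69 [0.703  0.0062 0.2552]
scene opening 0.6 [ 0.5642 -0.0464  0.0901]
scene cup 0.56 [ 0.6509 -0.194   0.0892]
scene bowl 0.76 [ 0.4572  0.4476 -0.0027]
scene jar 0.6 [ 0.4716 -0.4526 -0.0026]
top tab_foot 0.53 [ 0.4694 -0.4472 -0.0021]
top tab_top 0.51 [ 0.5593 -0.0789  0.1338]
top lamp_pin 0.6 [ 0.545  -0.0561  0.2602]
top lamp_pivot 0.86 [0.7008 0.0092 0.2567]
top bowl 0.53 [ 0.5696 -0.0537  0.0904]
top jar 0.76 [ 0.4701 -0.4467 -0.0026]
```

View pictures.

View pics/scene0.png

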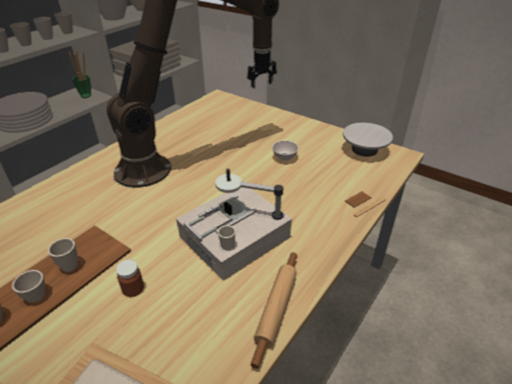

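View pics/top0.png

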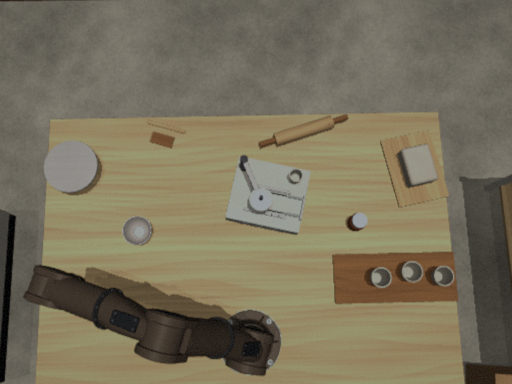

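The scene view shows the lamp pin at about (228,175), the cup on the box at (227,237), the bowl at (285,150) and the jar at (129,278). In the top view the pin is at (261,198) and the post at (243,161). The box yaw comes out near -0.25 and lamp_arm near 0.15. The current jaw axis matches the mid-swing tangent, so I'll keep this orientation.

Emit:
servo_tool:
  dp:
    - [-10,11,-10]
    - [-20,22,-10]
    - [-20,22,-10]
    - [-20,22,-10]
    - [-20,22,-10]
    - [-20,22,-10]
    - [-20,22,-5]
    - [-20,22,0]
    - [-20,22,0]
    - [-20,22,0]
    - [-20,22,0]
    - [-20,22,0]
  dr:
    - [0,0,0]
    - [0,0,0]
    - [0,0,0]
    - [0,0,0]
    - [0,0,0]
    - [0,0,0]
    - [0,0,0]
    - [0,0,0]
    - [0,0,0]
    - [0,0,0]
    - [0,0,0]
    - [0,0,0]
  claw: [0,0,0,0,0,0,0,0,0,0,0,0]
  squeeze: 40

```text
clock: 2.0
ee_pos: [0.3854, 0.259, 0.3038]
ee_rot: [0.825, 0.565, 0.003, -0.002]
wrist_force: [-0.0, -0.3, 0.0]
gripper_width: 0.0854
```

Emit:
servo_tool:
  dp:
    - [-20,22,0]
    - [-20,22,0]
    - [-20,22,0]
    - [-20,22,0]
    - [-20,22,0]
    - [-20,22,0]
    - [-20,22,0]
    - [-20,22,0]
    - [-20,22,0]
    - [-15,15,0]
    - [0,0,0]
  dr:
    - [0,0,0]
    - [0,0,0]
    - [0,0,0]
    - [0,0,0]
    - [0,0,0]
    - [0,0,0]
    - [0,0,0]
    - [0,0,0]
    - [0,0,0]
    - [0,0,0]
    - [0,0,0]
  claw: [0,0,0,0,0,0,0,0,0,0,0]

```text
clock: 2.92
ee_pos: [0.5154, -0.0296, 0.31]
ee_rot: [0.829, 0.559, 0.008, -0.001]
wrist_force: [0.5, -1.1, -0.6]
gripper_width: 0.0856
```

```bash
cat > look.py <<'E'
from h import *; import sys
np.set_printoptions(precision=4,suppress=True)
s=bot.get_state(); p=bot.capture('wrist'); cv2.imwrite('pics/'+sys.argv[1],p['img'][:,:,::-1])
M=R.from_quat(s['ee_rot']).as_matrix()
print(s['clock'],s['ee_pos'],s['gripper_width']);print(M)
for n in sys.argv[2:]:
    for r in bot.mark_of(n,p)[:1]:
        w=world(p,r['point'],s); print(n,round(r['score'],2),w,'tool mm',1000*M.T@(w-s['ee_pos']))
E
python3 look.py w1.png lamp_pin lamp_pivot intake tab_top cup
```

```text
2.9167 [ 0.5154 -0.0296  0.31  ] 0.0855593408715329
[[ 0.3751  0.9269  0.0128]
 [ 0.9269 -0.3752  0.011 ]
 [ 0.015   0.0077 -0.9999]]
lamp_pin 0.61 [ 0.5388 -0.0504  0.258 ] tool mm [-11.2562  29.1206  52.0377]
tab_top 0.34 [ 0.5401 -0.0529  0.2603] tool mm [-13.1548  31.2675  49.7472]
cup 0.79 [ 0.6467 -0.1989  0.0953] tool mm [-110.9431  183.6541  214.4338]
```

Emit:
servo_tool:
  dp:
    - [-6,16,0]
    - [-5,16,0]
    - [0,0,15]
    - [0,0,20]
    - [0,0,20]
    - [0,0,20]
    - [0,0,7]
    - [0,0,0]
    - [0,0,0]
    - [0,0,0]
  dr:
    - [0,0,0]
    - [0,0,0]
    - [0,0,0]
    - [0,0,0]
    - [0,0,0]
    - [0,0,0]
    - [0,0,0]
    - [0,0,0]
    - [0,0,0]
    - [0,0,0]
  claw: [0,0,0,0,0,0,0,0.6,0.75,0.75]

```text
clock: 4.05
ee_pos: [0.5416, -0.0322, 0.2271]
ee_rot: [0.821, 0.571, 0.011, -0.004]
wrist_force: [-8.0, -8.4, 3.0]
gripper_width: 0.052
```

```bash
python3 look.py w2.png lamp_pin
```

```text
4.05 [ 0.5416 -0.0322  0.2271] 0.05195935237365775
[[ 0.3485  0.9372  0.0133]
 [ 0.937  -0.3487  0.0186]
 [ 0.0221  0.006  -0.9997]]
lamp_pin 0.96 [ 0.5366 -0.0505  0.2584] tool mm [-18.1672   1.8105 -31.6592]
```

View pics/w2.png

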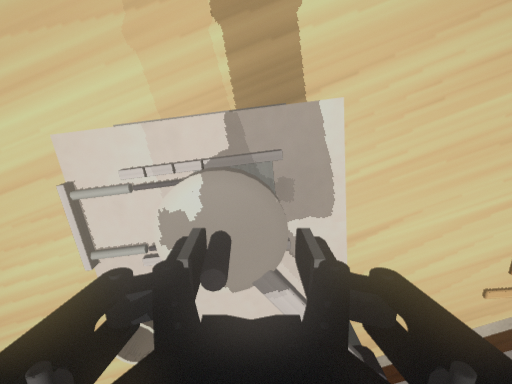

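The wrist view shows the pin at about (216,260), between the pads and touching the left finger. The lamp disc is below it and everything else is clear. I'll loosely capture the pin and sweep along the arc.

Emit:
servo_tool:
  dp:
    - [0,0,0]
    - [0,0,0]
    - [0,0,0]
    - [7,-10,0]
    - [13,-6,0]
    - [14,-6,0]
    - [14,-4,0]
    - [14,-4,0]
    - [15,-2,0]
    - [15,-1,0]
    - [0,0,0]
  dr:
    - [0,0,0]
    - [0,0,0]
    - [0,0,0]
    - [0,0,0]
    - [0,0,0]
    - [0,0,0]
    - [0,0,0]
    - [0,0,0]
    - [0,0,0]
    - [0,0,0]
    - [0,0,0]
  claw: [0.75,0.75,0.75,0.75,0.75,0.75,0.75,0.75,0.75,0.75,0.75]

```text
clock: 5.07
ee_pos: [0.5447, 0.0665, 0.2333]
ee_rot: [0.823, 0.568, 0.014, -0.002]
wrist_force: [4.3, 10.0, -3.3]
gripper_width: 0.0215
```

```bash
python3 look.py w3.png lamp_pin
```

```text
5.0667 [0.5447 0.0665 0.2333] 0.021482859689845132
[[ 0.3541  0.935   0.0209]
 [ 0.9349 -0.3545  0.0192]
 [ 0.0254  0.0127 -0.9996]]
lamp_pin 0.9 [0.5373 0.0706 0.2589] tool mm [  1.8237  -8.1076 -25.6506]
```

Emit:
servo_tool:
  dp:
    - [14,-4,2]
    - [14,0,2]
    - [14,3,1]
    - [14,4,1]
    - [14,6,1]
    - [13,6,1]
    - [13,8,1]
    - [11,8,1]
    - [0,0,0]
    - [0,0,0]
  dr:
    - [0,0,0]
    - [0,0,0]
    - [0,0,0]
    - [0,0,0]
    - [0,0,0]
    - [0,0,0]
    - [0,0,0]
    - [0,0,0]
    - [0,0,0]
    - [0,0,0]
  claw: [0.75,0.75,0.75,0.75,0.75,0.75,0.75,0.75,0.75,0.75]

```text
clock: 6.0
ee_pos: [0.6188, 0.157, 0.2247]
ee_rot: [0.825, 0.565, 0.013, -0.001]
wrist_force: [0.6, 0.0, 0.7]
gripper_width: 0.0218
```

```bash
python3 look.py w4.png lamp_pin; python3 - <<'E'
from h import *
p=bot.capture('top')
for n in ('lamp_pin','intake','tab_top','opening','lamp_pivot'):
    for r in bot.mark_of(n,p)[:1]: print(n,r['score'],world(p,r['point']))
print(bot.get_state()['wrist_force'])
E
```

```text
6.0 [0.6188 0.157  0.2247] 0.02175747874490048
[[ 0.3607  0.9325  0.0208]
 [ 0.9324 -0.361   0.0157]
 [ 0.0221  0.0137 -0.9997]]
lamp_pin 0.8 [0.6171 0.159  0.2581] tool mm [  2.0172  -1.9209 -33.3865]
intake 0.65 [ 0.58456906 -0.08489034  0.00105485]
tab_top 0.65 [ 0.55932987 -0.08010762  0.13800264]
opening 0.95 [ 0.5680035  -0.05111225  0.08656018]
lamp_pivot 0.59 [0.70262654 0.01013769 0.26081282]
[ 0.64831596  0.42549534 -1.50580078]
```

Emit:
servo_tool:
  dp:
    - [0,0,0]
    - [0,0,0]
    - [0,0,-15]
    - [0,0,-20]
    - [0,0,-20]
    - [0,0,-10]
    - [-20,2,0]
    - [-27,3,0]
    - [-27,3,0]
    - [-27,3,0]
    - [-27,3,0]
    - [-27,3,0]
  dr:
    - [0,0,0]
    - [0,0,0]
    - [0,0,0]
    - [0,0,0]
    - [0,0,0]
    - [0,0,0]
    - [0,0,0]
    - [0,0,0]
    - [0,0,0]
    - [0,0,0]
    - [0,0,0]
    - [0,0,0]
  claw: [0.5,0.5,0.5,0.5,0.5,0.3,0,0,0,0,0,0]

```text
clock: 7.4
ee_pos: [0.5751, 0.004, 0.2896]
ee_rot: [0.822, 0.569, 0.014, -0.001]
wrist_force: [0.3, 0.3, 0.5]
gripper_width: 0.0855
```

Emit:
servo_tool:
  dp:
    - [-27,3,0]
    - [-25,3,0]
    - [-20,2,0]
    - [0,0,0]
    - [0,0,0]
  dr:
    - [0,0,0]
    - [0,0,0]
    - [0.4,-0.7,-3.5]
    - [0.4,-0.6,-3.2]
    - [0,0,0]
  claw: [0,0,0,0,0]

```text
clock: 7.82
ee_pos: [0.5527, -0.0791, 0.2883]
ee_rot: [0.79, 0.613, 0.0, 0.002]
wrist_force: [-0.6, 0.5, 0.3]
gripper_width: 0.0853
```

```bash
python3 look.py w5.png tab_top tab_foot intake opening cup lamp_pin
```

```text
7.8167 [ 0.5527 -0.0791  0.2883] 0.08525950680560807
[[ 0.249   0.9685  0.0025]
 [ 0.9685 -0.249  -0.0029]
 [-0.0022  0.0031 -1.    ]]
tab_top 0.67 [ 0.5514 -0.0805  0.1344] tool mm [ -1.3492  -1.4289 153.92  ]
tab_foot 0.73 [ 0.5561 -0.0788  0.0934] tool mm [  1.5301   2.5625 194.9346]
intake 0.95 [ 0.5851 -0.0904  0.0007] tool mm [ -2.2155  33.2563 287.7559]
opening 0.97 [ 0.5652 -0.0524  0.092 ] tool mm [ 29.4296   4.8192 196.2717]
cup 0.61 [ 0.6468 -0.1985  0.0967] tool mm [-91.7617 120.2755 192.1652]
```

View pics/w5.png

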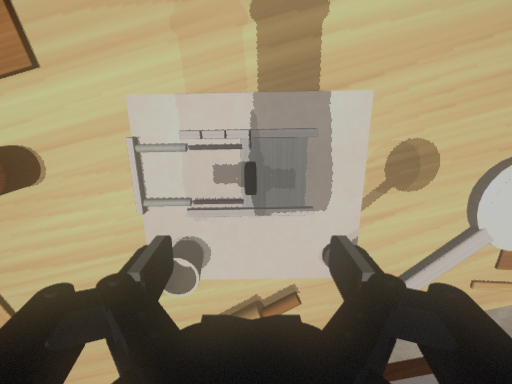

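The wrist view shows the tab at (250,178) with the box edges aligned to the image. The lamp head at (500,205) is off the box. The cup at (182,275) is clear of the descent. Next I'll descend onto the tab.

Emit:
servo_tool:
  dp:
    - [0,2,15]
    - [0,0,25]
    - [0,0,30]
    - [0,0,30]
    - [0,0,25]
    - [0,0,20]
    - [0,0,15]
    - [0,0,10]
    - [0,0,5]
    - [0,0,0]
  dr:
    - [0,0,0]
    - [0,0,0]
    - [0,0,0]
    - [0,0,0]
    - [0,0,0]
    - [0,0,0]
    - [0,0,0]
    - [0,0,0]
    - [0,0,0]
    - [0,0,0]
  claw: [0,0,0,0,0,0,0,0,0,0]

```text
clock: 9.0
ee_pos: [0.5599, -0.0723, 0.1074]
ee_rot: [0.789, 0.614, 0.004, 0.003]
wrist_force: [-1.0, -0.1, 0.8]
gripper_width: 0.0853
```

Emit:
servo_tool:
  dp:
    - [-7,-2,0]
    - [0,0,0]
    - [0,0,0]
    - [0,0,0]
    - [0,0,0]
    - [0,0,0]
    - [0,0,0]
    - [0,0,0]
  dr:
    - [0,0,0]
    - [0,0,0]
    - [0,0,0]
    - [0,0,0]
    - [0,0,0]
    - [0,0,0]
    - [0,0,0]
    - [0,0,0]
  claw: [0.5,0.9,1,1,1,1,1,1]
  squeeze: 60

```text
clock: 9.67
ee_pos: [0.558, -0.0814, 0.1117]
ee_rot: [0.789, 0.614, 0.005, 0.006]
wrist_force: [1.4, 0.4, -5.0]
gripper_width: 0.0126
```

```bash
python3 look.py w6.png tab_top tab_foot; python3 -c "
from plant import bot;print(bot.get_state()['wrist_force'])"
```

```text
9.6667 [ 0.558  -0.0814  0.1117] 0.01255687534722213
[[ 0.2452  0.9694  0.0159]
 [ 0.9695 -0.2451 -0.0032]
 [ 0.0008  0.0162 -0.9999]]
tab_foot 0.78 [ 0.5561 -0.0824  0.0944] tool mm [-1.3716 -1.9377 17.2341]
[ 1.18053245  0.47225622 -2.24985366]
```

View pics/w6.png

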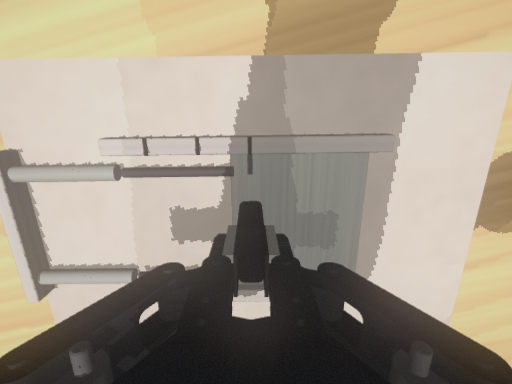

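The tab is gripped with 12.6 mm opening. The pointer at (249,165) is on the shut line (249,145), half is at 197 and full at 145. Now I'll pull 30 mm along -x.

Emit:
servo_tool:
  dp:
    - [-4,0,0]
    - [-5,0,0]
    - [-5,0,0]
    - [-5,0,0]
    - [-5,0,0]
    - [-4,0,0]
    - [0,0,0]
    - [0,0,0]
  dr:
    - [0,0,0]
    - [0,0,0]
    - [0,0,0]
    - [0,0,0]
    - [0,0,0]
    - [0,0,0]
    - [0,0,0]
    - [0,0,0]
  claw: [1,1,1,1,1,1,1,1]

```text
clock: 10.48
ee_pos: [0.5544, -0.0967, 0.1116]
ee_rot: [0.786, 0.619, 0.011, 0.001]
wrist_force: [2.3, 7.1, -2.0]
gripper_width: 0.013
```

```bash
python3 look.py w7.png tab_foot opening; python3 -c "
from plant import bot;print(bot.get_state()['wrist_force'])"
```

```text
10.4833 [ 0.5544 -0.0967  0.1116] 0.013001898592004763
[[ 0.2346  0.9719  0.0191]
 [ 0.972  -0.2349  0.0117]
 [ 0.0159  0.0158 -0.9997]]
tab_foot 0.63 [ 0.5508 -0.0981  0.0956] tool mm [-2.547  -3.4618 15.9195]
opening 0.78 [ 0.5643 -0.0549  0.0918] tool mm [42.5509 -0.478  20.4899]
[ 2.94269368  6.76604193 -2.60052568]
```

View pics/w7.png

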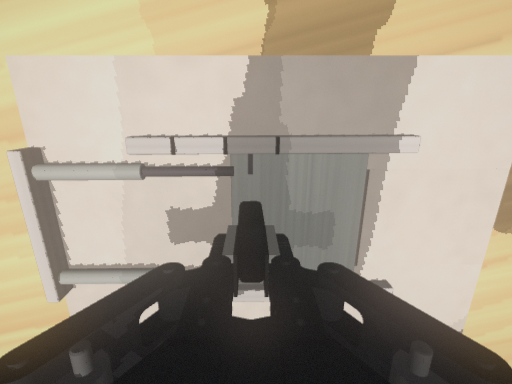

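Travel reads about 15.8 mm: the pointer at 250 sits between the shut line at 278 and the half line at 225. The 7 N force agrees. I'll pull further, then keep a small bias in the hold rows.

Emit:
servo_tool:
  dp:
    - [-6,0,0]
    - [-6,0,0]
    - [-6,0,0]
    - [-6,0,0]
    - [-5,0,0]
    - [-3,0,0]
  dr:
    - [0,0,0]
    - [0,0,0]
    - [0,0,0]
    - [0,0,0]
    - [0,0,0]
    - [0,0,0]
  claw: [1,1,1,1,1,1]

```text
clock: 11.13
ee_pos: [0.5503, -0.1138, 0.1115]
ee_rot: [0.783, 0.622, 0.017, -0.004]
wrist_force: [3.0, 10.9, -1.7]
gripper_width: 0.0127
```

Emit:
servo_tool:
  dp:
    - [-2,0,0]
  dr:
    - [0,0,0]
  claw: [1]

```text
clock: 11.22
ee_pos: [0.5504, -0.1136, 0.1115]
ee_rot: [0.782, 0.623, 0.018, -0.005]
wrist_force: [2.4, 9.9, -2.0]
gripper_width: 0.0129
```

Emit:
servo_tool:
  dp:
    - [-2,0,0]
  dr:
    - [0,0,0]
  claw: [1]

```text
clock: 11.3
ee_pos: [0.5505, -0.1133, 0.1115]
ee_rot: [0.782, 0.623, 0.019, -0.006]
wrist_force: [2.4, 9.1, -0.7]
gripper_width: 0.0131
```

```bash
python3 look.py w8.png tab_foot; python3 -c "
from plant import bot
for i in range(10):
    bot.capture('wrist'); s=bot.get_state()
    if i%3==0: print(s['clock'],s['ee_pos'],s['wrist_force'],s['gripper_width'])"
```

```text
11.3 [ 0.5505 -0.1133  0.1115] 0.013061358123142412
[[ 0.2224  0.9747  0.0226]
 [ 0.9742 -0.2231  0.0342]
 [ 0.0384  0.0144 -0.9992]]
tab_foot 0.66 [ 0.5486 -0.1144  0.0952] tool mm [-2.1161 -1.8196 16.1932]
11.45 [ 0.55045961 -0.11326328  0.11151334] [ 2.48922438  9.50831319 -0.9093179 ] 0.012837308896261728
11.6 [ 0.55046275 -0.11321534  0.11151217] [ 2.39838068 10.38518301 -1.25005916] 0.012626961428514142
11.75 [ 0.55046284 -0.11318705  0.11150179] [ 2.68290358  9.26826602 -1.47689193] 0.012951946798998535
11.9 [ 0.55044832 -0.1131842   0.11152682] [ 3.09755755  9.92676696 -1.77939125] 0.012874846433998567
```

View pics/w8.png

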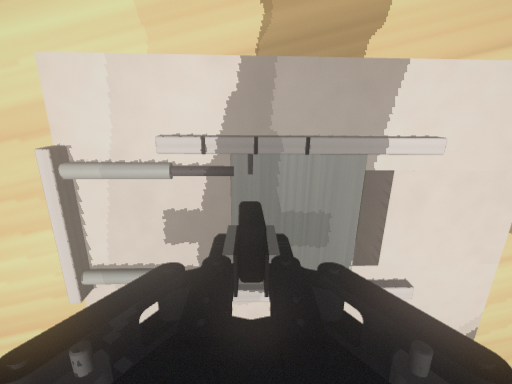

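Stable hold, about 10 N. The pointer at 250 lies slightly past the half line at 256 (lines at 204/256/307), so travel is about 32.5–33 mm. I'll ease back 2 mm.

Emit:
servo_tool:
  dp:
    - [0,0,0]
    - [0,0,0]
    - [-2,0,0]
    - [-2.5,0,0]
  dr:
    - [0,0,0]
    - [0,0,0]
    - [0,0,0]
    - [0,0,0]
  claw: [1,1,1,1]

```text
clock: 12.23
ee_pos: [0.5515, -0.1087, 0.1115]
ee_rot: [0.78, 0.625, 0.023, -0.01]
wrist_force: [2.1, 10.0, 0.1]
gripper_width: 0.013
```

```bash
python3 - <<'E'
from h import *
for i in range(26):
    p=bot.capture('wrist'); s=bot.get_state()
    if i%5==0: print(s['clock'],s['ee_pos'],s['wrist_force'],s['gripper_width'])
w=p['img'][120:180,140:330]; cv2.imwrite('pics/w9.png',cv2.resize(w,None,fx=4,fy=4,interpolation=cv2.INTER_NEAREST)[:,:,::-1])
p=bot.capture('top')
for n in ('lamp_pin','cup','bowl','jar'):
    for r in bot.mark_of(n,p)[:1]: print(n,r['score'],world(p,r['point']))
E
```

```text
12.2833 [ 0.55148493 -0.10889963  0.1115174 ] [ 1.64782671 10.10523029 -0.2998716 ] 0.012636288616833932
12.5333 [ 0.55150334 -0.10894668  0.11151907] [ 2.10486705  9.38122096 -0.69633849] 0.013132490442146922
12.7833 [ 0.55149636 -0.1089561   0.11151438] [ 1.97096481  9.5440863  -0.21237947] 0.012626880801377841
13.0333 [ 0.55148158 -0.10895296  0.11150359] [ 2.40809948 10.56770511 -0.52172166] 0.012706303092607757
13.2833 [ 0.55150098 -0.10894885  0.1115201 ] [ 2.80121346 10.25645202 -0.99268343] 0.012918688437629236
13.5333 [ 0.55150561 -0.10896613  0.11153414] [ 2.7150751   9.19770873 -0.51805665] 0.012634889058019658
lamp_pin 0.65 [0.62359936 0.15814741 0.25607598]
cup 0.4 [ 0.64766461 -0.19224647  0.08980519]
bowl 0.77 [0.45170068 0.45000446 0.00154517]
jar 0.51 [ 0.46767514 -0.44652974  0.00074241]
```

View pics/w9.png

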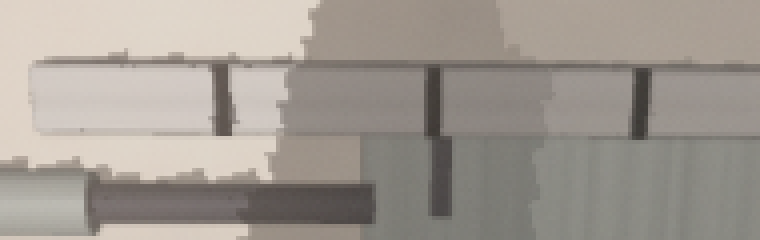

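The crop shows the pointer at x=441 against the half line at 433, with 207 px per 30 mm. That puts travel at about 29 mm, held steady for more than 1 s. The lamp is clear and the bystanders have not moved, so I'm handing it in.

```bash
python3 -c "
from plant import bot
print(bot.close_job()); s=bot.get_state(); print(s['clock'],s['ee_pos'],s['wrist_force'])"
```

```text
the job is handed in; nothing more can be done
None
the job is handed in; nothing more can be done
```

I swung the lamp off the box by its pin, then gripped the shutter's tab, pulled it to half open, and handed the job in still holding it. No verdict is reported at hand-in.

- **Lamp:** the arm stands at about 1.6 rad, above the 1.25 rad where the head is wholly off the box. It was still there in the last top view.
- **Shutter:** travel is about 29 mm, read from the pointer against the half line. It was held steady for over 1.2 s with about 10 N at the wrist, which matches the spring at half. The grip opening was 12.6–13 mm on the 14 mm tab.
- **Bystanders:** cup, bowl and jar measured within about 6 mm of their first positions, which is close to the measuring error.
- **Time:** 13.5 s of the 54 s were used at the last reading.

My first pull overshot to about 33 mm, so I eased it back. The tool's own travel then gave slightly less than the pointer, about 28 mm against 29 mm, and both are inside the 24–36 mm range. The gripper ended tilted by about 3 degrees from the pull.

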